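# Trial-lift an instrument with a lever jack and hold it up

### The arm

A 7-joint arm with a two-finger parallel gripper is mounted at the origin on the work surface. World frame = base frame: x ahead of the robot, y to its left, z up, the work surface at z = 0. Lengths are in m, angles in rad, forces in N, time in s.
With the tool pointing down it reaches from about 0.425 to 0.925 m from the base axis. Payload 6.8 kg.
Tool frame: the origin (TCP) lies on the front face of the gripper's body, between the roots of the fingers; the fingertips stand 73 mm ahead of it and the grasp point (between the pads) lies 54 mm ahead of it (env.nose_length is the distance from the TCP to the fingertips, in m); z points along the fingers, y is the direction in which the jaws open and shut (so a half turn about z gives the same grasp; the last joint's range is limited). The gripper opens to 85 mm and grips with 20 to 120 N. Pads are 22 mm wide; open, the fingers measure 114 mm over their backs; the gripper's body (76 mm by 85 mm) begins 54 mm behind the grasp point. The pads swing forward as they close: fully open they stand 13 mm farther back than shut.
Start: joints at [-1.45, 0.477, 0.022, 1.555, -0.011, 1.109, -0.083], TCP at [0.153, 0.657, 0.304] pointing down, gripper open.
Joint ranges: [-2.96, 2.96], [-0.34, 2.1], [-1.41, 1.46], [0.24, 2.44], [-1.37, 4.51], [0.17, 1.92], [-2.96, 2.96]. Speed limits (rad/s): [2.39, 2.39, 3.14, 3.14, 3.14, 3.14, 3.14].

### API

Orientations are given as a unit quaternion [w, x, y, z].
In Python, from cell import env, kin, camera, calibration, job gives the robot as it stands. The module is installed in compiled form; this text tells all that it offers. Calls block until the motion is done:
- env.reach(position, orientation): joint-space move of the TCP to a pose.
- env.movel(position, velocity=0.15, rot=None, stop_force=None): straight line of the TCP; rot=None keeps the orientation; velocity is the mean speed in m/s. With stop_force (N) it stops when the force on the tool has changed by that much, and returns True; else False.
- env.goto_joints(angles): joint-space move.
- env.grip(opening, f_grip=None): finger opening in m; f_grip is the grip in N (None keeps the last); returns when the fingers have stopped.
- env.dwell(seconds).
- kin.inverse_kinematics(position, orientation): joint angles nearest the present ones, or None.
- env.get_state(): the state.
- camera(name): name is "side" or "top" or "wrist"; returns (picture, depth): 400x640x3 uint8, blue, green, red; 400x640 float32, m along the optical axis (not along the pixel's ray), 0 where there is no reading.
- calibration(name): a dict with "fx", "fy", "cx", "cy" (pixels), "rvec" (rotation vector, rad) and "tvec" (3), from world to camera coordinates, as OpenCV has them. Camera axes: x right, y down, z forward; pixel columns grow to the right and rows downward; lengths in m; the calibration is good to about 2 mm. A picture is of the moment at which its call begins: read the wrist's pose just before it. calibration takes no time and is no camera call; for the wrist camera it gives the pose at the moment of the call.
A pose or a line that the arm cannot do raises env.PlanningError and nothing moves.
- job.job_done(): hands the job in, once; it reports no verdict.
The state is a dict: "time": time; "qpos": joint angles; "joint_velocities": joint speeds; "joint_torque": joint torques, N m; "tcp_pos": TCP position; "orientation": TCP orientation; "force": force on the tool from outside, world axes, zero at the start; "torque": the same for the moment, N m; "opening": finger opening in m.
Only numpy, scipy, OpenCV 4.12 (cv2) and the standard library are available. Lean on these libraries where they do the work, as an engineer would, in place of code of your own. Each camera call takes 0.05 s, during which the arm holds its last target.

### The job

The front of the instrument module has to be jacked up off its front feet: put the one spacer ring that suits the gap (the 20 mm high one) flat over the stud of the jack's ram, then stand the jack flat on the bench with its ram centred under the target mark of the yellow lift lug. Pump the handle by its red grip fully down once as a trial lift and let it come all the way up again, then press it fully down a second time and finish while holding it down, so that the jack and spacer alone carry the module. Leave the other two spacers, the bottles, the vials and the screwdriver where they are, and do not lift the module by hand.

Things in the scene. Friction and masses are not known exactly. Their poses are not given: they have to be found in the camera images.
- jack: Loose lever jack, 0.9 kg. Origin: underside of its base plate, below the ram axis; z up, +x from handle to ram. Grey base 75 mm wide (y), x = -200 to +35 mm, 12 mm thick; ram 36 mm across in a housing 48 mm across. Grasp it at the blue upright carrying grip: centre x = -65 mm, y = 0, 30 mm long (x), 24 mm wide (y), top 86 mm high. Handle pivot at x = -100 mm, 50 mm high. Slides on the bench
- ram_top (a point): centre of the flat top of the jack's ram, 45 mm above the bench with the handle up; it rises 17 mm over the full handle stroke. A stud 12 mm in diameter and 11 mm high with a tapered tip stands on it, to enter a spacer's bore
- pump_handle (a joint): handle angle: 0 all the way up (sprung, returns by itself), 0.42 rad all the way down (stop). It points to the jack's -x, 130 mm from pivot to the middle of the red grip; up, it slopes 0.42 rad above level, down, it is level. The ram rises in proportion. Pressing the grip takes about 3 to 4 N unloaded, 8 to 13 N with the module on the jack
- handle_grip: red grip at the end of the handle, 34 mm long, 48 mm wide (jack y), 16 mm thick; its origin is on the handle's pivot axis, not on the grip
- grip_top (a point): middle of the upper face of the red grip, the place to press; about 110 mm above the bench when up, 58 mm when down; it moves on an arc of 130 mm radius about the pivot
- spacer_low: aluminium ring 8 mm high, outside 40 mm, bore 20 mm: too low, the ram would not reach. Origin: centre of underside
- spacer_mid: aluminium ring 20 mm high, outside 40 mm, bore 20 mm, 60 g: the correct one. Origin: centre of underside, z up, standing on the bench; on the jack its origin lies at ram_top
- spacer_high: aluminium ring 32 mm high, outside 40 mm, bore 20 mm: too high to go under the lug. Origin: centre of underside
- module_base: fixed rear foot of the ivory instrument module (280 mm deep, 260 mm wide, top 152 mm high, dark display panel). Origin: on the bench below the lift point; +x points from the lug into the module, whose front face is 38 mm from the origin. The jack comes in along +x, its own x axis roughly along this one
- module: the module itself, hinged at its rear, with a yellow lift lug on its front: 50 mm wide, reaching 23 mm before the lift point, 10 mm thick, underside 71 mm above the bench (6 mm over the 20 mm spacer on the lowered ram); a red and white target mark on its top lies right above the lift point. Origin on the rear hinge, 305 mm behind the lift point. Its weight at the lug is 15 to 26 N
- lift_point (a point): middle of the lug's underside, below the target mark, 71 mm above the bench when the module stands on its feet, about 82 mm with the handle fully down
- solvent_bottle: clear bottle with blue cap, 84 mm across, 170 mm high; origin under its centre; leave alone
- amber_bottle: amber bottle with blue cap, 68 mm across, 140 mm high; origin under its centre; leave alone
- vial0: sample vial with blue cap, 22 mm across, 46 mm high; origin under its centre; leave alone
- vial1: sample vial with blue cap, 22 mm across, 46 mm high; origin under its centre; leave alone
- vial2: sample vial with blue cap, 22 mm across, 46 mm high; origin under its centre; leave alone
- screwdriver: green-handled screwdriver, 180 mm long, lying on the bench; leave alone
Things that resemble listed ones, but are neither listed nor needed, are in the scene too. Leave any blue or green look-alike of the spacer_mid alone.

How it is judged:
By the outcome, as a careful person would: the job done as asked, in the order asked, and still so for the second after the job is handed in, while the arm keeps its last pose, push and grip.
It also fails if it takes over 62 s, if anything falls off the work surface, if the arm or the gripper's body presses on something with over 40 N, if the wrist force passes 120 N, or if a joint passes its speed limit or range.

## Working session

There is one attempt and no reset: what is moved stays moved. The work goes in short steps, each a Python script; the robot and the scene stay as the last script left them, time stands still between calls to the robot, and variables do not carry over. Pictures are saved under pics/ and viewed, and the job is handed in when it is done.

```bash
ls; mkdir -p pics
python3 - <<'E'
from cell import env,camera,calibration
import cv2,numpy as np
s=env.get_state();print(s['time'],s['tcp_pos'],s['orientation'],s['opening'])
for n in ("top","side","wrist"):
    p,d=camera(n);cv2.imwrite(f"pics/a_{n}.png",p);np.savez(f"a_{n}.npz",p=p,d=d);c=calibration(n);print(n,c)
E
```

```text
pics
0.0 [0.15298298 0.65696266 0.30292906] [-4.40147427e-05  1.14141634e-01  9.93464071e-01 -9.07972955e-04] 0.08511035028513003
top {'fx': 382.1642867925715, 'fy': 382.1642867925715, 'cx': 317.8808614605536, 'cy': 202.36684795243718, 'rvec': array([ 2.12882758, -2.17392367,  0.13596936]), 'tvec': array([0.0645481 , 0.61986154, 1.3014872 ])}
side {'fx': 386.6219305264161, 'fy': 386.6219305264161, 'cx': 318.9254854179682, 'cy': 197.82349930917312, 'rvec': array([ 2.01830923, -0.63506387,  0.34586423]), 'tvec': array([-0.49615849,  0.29117833,  0.78659428])}
wrist {'fx': 293.3751428906699, 'fy': 293.3751428906699, 'cx': 322.470112660652, 'cy': 200.61947709675346, 'rvec': array([-2.26250496, -1.80006943, -0.27233732]), 'tvec': array([-0.67437872, -0.03999807,  0.37919502])}
```

View pics/a_top.png

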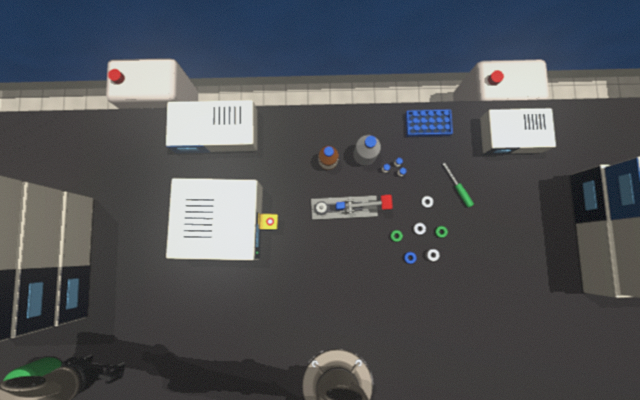

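View pics/a_side.png

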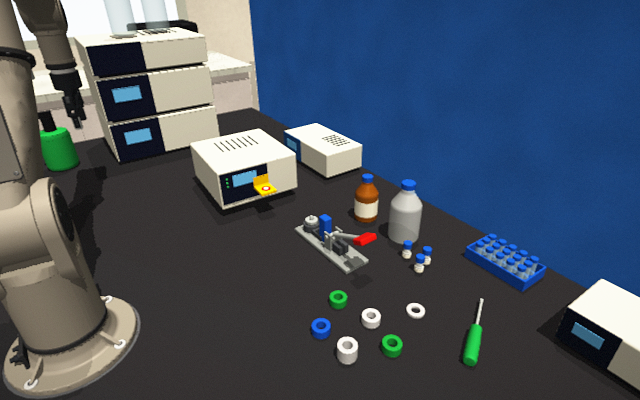

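View pics/a_wrist.png

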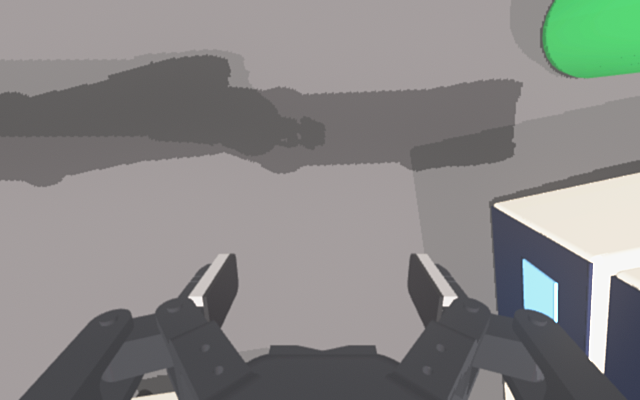

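```bash
cat > h.py <<'E'
import numpy as np,cv2
def Rt(c): return cv2.Rodrigues(np.asarray(c['rvec'],float))[0],np.asarray(c['tvec'],float)
def ray(c,uv,z):
    R,t=Rt(c);uv=np.atleast_2d(np.asarray(uv,float))
    d=np.c_[(uv[:,0]-c['cx'])/c['fx'],(uv[:,1]-c['cy'])/c['fy'],np.ones(len(uv))]@R
    o=-R.T@t
    return o+d*((z-o[2])/d[:,2])[:,None]
def pts(c,dep):
    R,t=Rt(c);v,u=np.indices(dep.shape)
    P=np.stack([(u-c['cx'])/c['fx']*dep,(v-c['cy'])/c['fy']*dep,dep],-1)
    return (P-t)@R
def proj(c,X):
    R,t=Rt(c);p=np.atleast_2d(X)@R.T+t
    return np.c_[p[:,0]/p[:,2]*c['fx']+c['cx'],p[:,1]/p[:,2]*c['fy']+c['cy']]
def blobs(mask,amin=10):
    n,l,s,ce=cv2.connectedComponentsWithStats(mask.astype(np.uint8))
    return [(tuple(np.round(ce[i],2)),s[i,4],tuple(s[i,:4]),l==i) for i in range(1,n) if s[i,4]>=amin]
E
python3 - <<'E'
from h import *
from cell import calibration
for n in ("top","side"):
    z=np.load(f"a_{n}.npz");p=z['p'];d=z['d'];c=calibration(n)
    hsv=cv2.cvtColor(p,cv2.COLOR_BGR2HSV);H,S,V=[hsv[...,i].astype(int) for i in range(3)]
    P=pts(c,d)
    M=dict(white=(S<50)&(V>130),yellow=(H>20)&(H<35)&(S>120)&(V>100),red=((H<6)|(H>174))&(S>150)&(V>100),blue=(H>105)&(H<125)&(S>150)&(V>100))
    for k,m in M.items():
        for ce,a,bb,mm in blobs(m):
            q=P[mm&(d>0)]
            q=q[(q[:,0]>.3)&(q[:,0]<.95)&(np.abs(q[:,1])<.5)]
            if len(q)<8 or bb[1]<100 and n=='top': continue
            print(n,k,ce,a,bb,'med',np.median(q,0).round(3),'z',np.percentile(q[:,2],[5,95]).round(3))
    if n=='top':
        for nm,uv in (("ram",(322,207)),("lug",(270,221))): print(nm,P[uv[1],uv[0]])
    crop=p[170:290,150:470] if n=='top' else p[160:380,180:450]
    cv2.imwrite(f"pics/b_{n}.png",cv2.resize(crop,None,fx=2.5,fy=2.5,interpolation=cv2.INTER_CUBIC))
E
```

```text
top white (np.float64(362.75), np.float64(138.15)) 20 (np.int32(360), np.int32(136), np.int32(7), np.int32(5)) med [ 0.825 -0.104  0.121] z [0.115 0.132]
top white (np.float64(374.35), np.float64(149.77)) 108 (np.int32(367), np.int32(139), np.int32(13), np.int32(18)) med [ 0.781 -0.143  0.12 ] z [0.107 0.137]
top white (np.float64(449.84), np.float64(173.0)) 50 (np.int32(443), np.int32(163), np.int32(15), np.int32(22)) med [ 0.721 -0.427  0.014] z [-0.003  0.019]
top white (np.float64(211.97), np.float64(218.66)) 7107 (np.int32(166), np.int32(178), np.int32(92), np.int32(82)) med [0.561 0.375 0.153] z [0.148 0.157]
top white (np.float64(343.27), np.float64(206.87)) 889 (np.int32(311), np.int32(196), np.int32(70), np.int32(23)) med [ 0.605 -0.044  0.014] z [0.008 0.079]
top white (np.float64(426.98), np.float64(201.12)) 92 (np.int32(422), np.int32(196), np.int32(11), np.int32(12)) med [ 0.622 -0.342  0.006] z [-0.001  0.012]
top white (np.float64(269.64), np.float64(221.09)) 11 (np.int32(268), np.int32(220), np.int32(4), np.int32(3)) med [0.555 0.215 0.084] z [0.08  0.086]
top white (
[... 5589 characters left out ...]
32(173), np.int32(12), np.int32(10)) med [0.775 0.006 0.138] z [0.127 0.141]
side blue (np.float64(326.49), np.float64(222.3)) 157 (np.int32(319), np.int32(214), np.int32(13), np.int32(19)) med [ 0.605 -0.036  0.074] z [0.    0.086]
side blue (np.float64(407.62), np.float64(244.11)) 64 (np.int32(404), np.int32(240), np.int32(9), np.int32(9)) med [ 0.739 -0.198  0.045] z [0.031 0.047]
side blue (np.float64(423.54), np.float64(253.89)) 144 (np.int32(416), np.int32(246), np.int32(16), np.int32(17)) med [ 0.753 -0.248  0.044] z [0.028 0.047]
side blue (np.float64(320.79), np.float64(327.68)) 331 (np.int32(311), np.int32(318), np.int32(20), np.int32(21)) med [ 0.421 -0.272  0.017] z [0.001 0.021]
```

View pics/b_top.png

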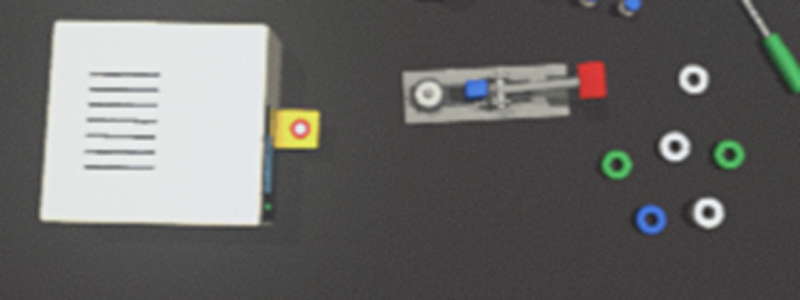

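View pics/b_side.png

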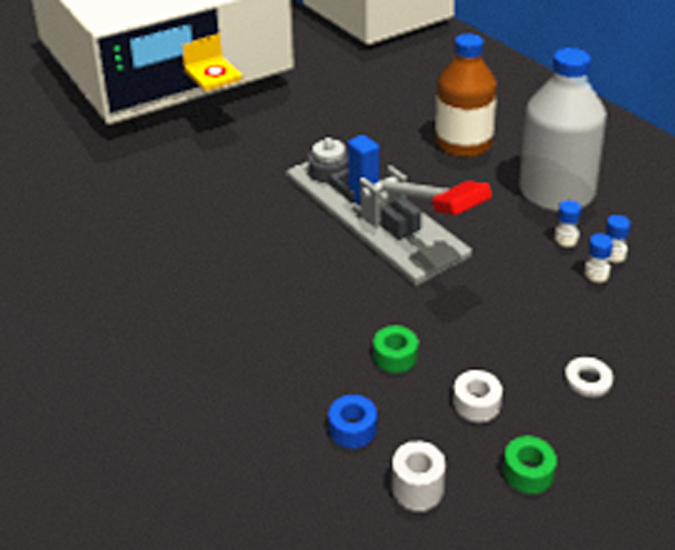

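Run:
```python
from h import *
from cell import calibration,env,kin
from scipy.spatial.transform import Rotation as Ro
s=env.get_state();c=calibration("wrist");R,t=Rt(c)
q=s['orientation'];T=Ro.from_quat(q,scalar_first=True).as_matrix()
print("cam in tool",T.T@(-R.T@t-s['tcp_pos']),"axis",T.T@R[2], "xaxis",T.T@R[0])
ct=calibration("top")
print("spacer",ray(ct,[(419.6,228.4)],.012),"ram stud",ray(ct,[(321.5,207.5)],.05),"grip",ray(ct,[(339.67,205.44)],.086),"mark",ray(ct,[(269.64,221.09)],.081))
for p in ((.555,.215,.3),(.6,.035,.3),(.525,-.309,.3),(.525,-.309,.077),(.6,.2,.1),(.6,.0,.1),(.58,.0,.15)):
  for yaw in (0,90,-90,180):
    qq=(Ro.from_euler('z',yaw,degrees=True)*Ro.from_quat([0,0,1,0],scalar_first=True)).as_quat(scalar_first=True)
    j=kin.inverse_kinematics(p,qq);print(p,yaw,None if j is None else np.round(j,2))
```

```text
cam in tool [ 0.07603999  0.00017076 -0.06953299] axis [-2.97895009e-01  1.74085303e-04  9.54598624e-01] xaxis [1.83037587e-03 9.99998249e-01 3.88828172e-04]
spacer [[ 0.52394274 -0.30755306  0.012     ]] ram stud [[0.60157654 0.03928348 0.05      ]] grip [[ 0.60304882 -0.02220769  0.086     ]] mark [[0.55532473 0.21608427 0.081     ]]
(0.555, 0.215, 0.3) 0 [-0.71  0.36  0.3   1.77 -0.12  1.03  1.21]
(0.555, 0.215, 0.3) 90 [-0.45  0.35 -0.04  1.76  0.01  1.04  2.65]
(0.555, 0.215, 0.3) -90 [-0.91  0.39  0.57  1.79 -0.24  1.04 -0.25]
(0.555, 0.215, 0.3) 180 [-1.05  0.43  0.78  1.8  -0.35  1.05 -1.72]
(0.6, 0.035, 0.3) 0 [-0.57  0.39  0.54  1.77 -0.23  1.04  1.62]
(0.6, 0.035, 0.3) 90 [-0.99  0.7   1.28  1.79 -0.72  1.21 -2.63]
(0.6, 0.035, 0.3) -90 [-0.68  0.42  0.69  1.78 -0.31  1.05  0.12]
(0.6, 0.035, 0.3) 180 [-0.88  0.54  1.02  1.79 -0.51  1.11 -1.26]
(0.525, -0.309, 0.3) 0 [-0.31  0.59  1.09  1.77 -0.58  1.14  2.53]
(0.525, -0.309, 0.3) 90 [-0.38  0.72  1.28  1.77 -0.73  1.22 -2.04]
(0.525, -0.309, 0.3) -90 [-0.3   0.58  1.07  1.77 -0.56  1.13  0.95]
(0.525, -0.309, 0.3) 180 [-0
[... 388 characters left out ...]
, 0.2, 0.1) 90 [-0.28  0.66 -0.19  1.79  0.18  0.71  2.57]
(0.6, 0.2, 0.1) -90 [-0.77  0.71  0.49  1.83 -0.48  0.73 -0.02]
(0.6, 0.2, 0.1) 180 [-0.83  0.74  0.58  1.83 -0.57  0.75 -1.51]
(0.6, 0.0, 0.1) 0 [-0.33  0.63  0.31  1.9  -0.3   0.65  1.73]
(0.6, 0.0, 0.1) 90 [-0.88  1.12  1.26  1.93 -1.22  1.14 -2.24]
(0.6, 0.0, 0.1) -90 [-0.46  0.67  0.49  1.91 -0.48  0.68  0.32]
(0.6, 0.0, 0.1) 180 [-0.52  0.69  0.57  1.91 -0.56  0.7  -1.18]
(0.58, 0.0, 0.15) 0 [-0.42  0.54  0.41  1.93 -0.32  0.73  1.75]
(0.58, 0.0, 0.15) 90 [-0.91  0.98  1.26  1.96 -1.08  1.11 -2.3 ]
(0.58, 0.0, 0.15) -90 [-0.53  0.58  0.57  1.94 -0.45  0.75  0.3 ]
(0.58, 0.0, 0.15) 180 [-0.66  0.64  0.75  1.95 -0.61  0.8  -1.13]
```

```bash
cat >> h.py <<'E'
from scipy.spatial.transform import Rotation as Ro
def Q(yaw): return (Ro.from_euler('z',yaw,degrees=True)*Ro.from_quat([0,0,1,0],scalar_first=True)).as_quat(scalar_first=True)
E
python3 - <<'E'
from h import *
from cell import calibration,env,kin,camera
def snap(n):
    c=calibration("wrist");p,d=camera("wrist");np.savez(n+".npz",p=p,d=d,**c);cv2.imwrite(f"pics/{n}.png",p)
env.reach([.58,.115,.3],Q(-90)); print(env.get_state()['time']);snap("w1")
env.reach([.525,-.30,.22],Q(-90)); print(env.get_state()['time']);env.grip(.062);snap("w2")
s=env.get_state();print(s['time'],s['tcp_pos'],s['qpos'])
E
```

```text
2.6
4.2167
4.6333 [ 0.52515229 -0.29972889  0.22005123] [-0.09022308  0.5381447   0.69333875  1.84188999 -0.42621913  0.91504204
  0.80003062]
```

View pics/w1.png

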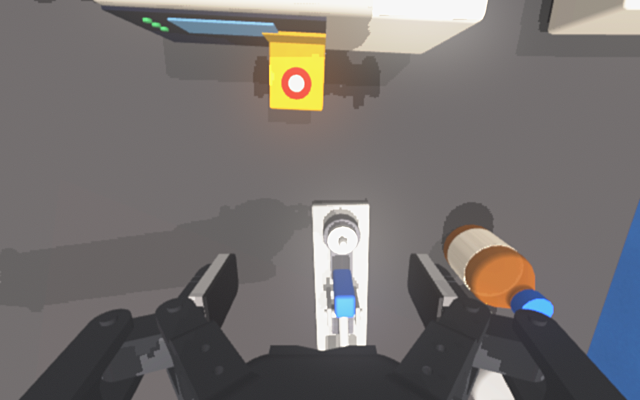

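View pics/w2.png

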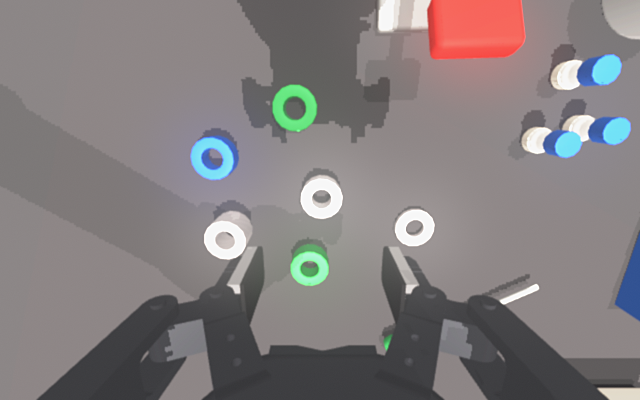

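Run:
```python
from h import *
a=np.load("w1.npz");b=np.load("w2.npz")
def hs(p):
    h=cv2.cvtColor(p,cv2.COLOR_BGR2HSV);return [h[...,i].astype(int) for i in range(3)]
P=pts(b,b['d']);p=b['p'];H,S,V=hs(p)
for lo,nm in ((.017,'mid'),):
    m=(np.abs(P[...,2]-.02)<.005)&(S<60)&(V>120)&(np.hypot(P[...,0]-.524,P[...,1]+.307)<.035)
    m[:, :]=m
    cs,_=cv2.findContours(m.astype(np.uint8),cv2.RETR_EXTERNAL,cv2.CHAIN_APPROX_NONE)
    cn=max(cs,key=cv2.contourArea);w=ray(b,cn[:,0],.020)[:,:2].astype(np.float32)
    print(cv2.minEnclosingCircle(w), np.median(P[m],0))
# hole
m=(V<200)
q=P[(np.hypot(P[...,0]-.524,P[...,1]+.307)<.025)];print('z spread',np.percentile(q[:,2],[5,50,95]))
# w1
P=pts(a,a['d']);p=a['p'];H,S,V=hs(p)
red=((H<6)|(H>174))&(S>150)&(V>100)
for ce,A,bb,mm in blobs(red,30):
    cs,_=cv2.findContours(mm.astype(np.uint8),cv2.RETR_EXTERNAL,cv2.CHAIN_APPROX_NONE);cn=max(cs,key=cv2.contourArea)
    print('mark',ce,A,cv2.fitEllipse(cn), ray(a,[cv2.fitEllipse(cn)[0]],.081))
yel=(H>18)&(H<36)&(S>120)&(V>100)
for ce,A,bb,mm in blobs(yel|red,100):
    q=P[mm&(np.abs(P[...,2]-.081)<.006)];
    if len(q)<50:continue
    r=cv2.minAreaRect(q[:,:2].astype(np.float32));print('lug rect',r,np.median(q,0))
blu=(H>100)&(H<125)&(S>130)
for ce,A,bb,mm in blobs(blu,100):
    k=mm&(np.abs(P[...,2]-.086)<.005);q=P[k]
    if len(q)<50 or abs(np.median(q[:,0])-.6)>.05:continue
    v,u=np.nonzero(k);w=ray(a,np.c_[u,v],.086)[:,:2].astype(np.float32);print('blue top',cv2.minAreaRect(w),np.median(q,0),A)
# base plate
k=(np.abs(P[...,2]-.012)<.004)&(V>150)&(S<60)&(np.abs(P[...,0]-.6)<.06)
for ce,A,bb,mm in blobs(k,100):
    v,u=np.nonzero(mm);w=ray(a,np.c_[u,v],.012)[:,:2].astype(np.float32)
    print('base',A,bb,cv2.minAreaRect(w))
    for y0 in np.arange(-.08,.08,.02):
        z=w[np.abs(w[:,1]-y0)<.003]
        if len(z): print(round(y0,3),z[:,0].min().round(4),z[:,0].max().round(4))
# ram
k=(np.abs(P[...,2]-.045)<.004)&(np.hypot(P[...,0]-.6,P[...,1]-.038)<.035)
v,u=np.nonzero(k);w=ray(a,np.c_[u,v],.045)[:,:2].astype(np.float32);print('ram',len(w),cv2.minEnclosingCircle(w),w.mean(0))
k=(np.abs(P[...,2]-.056)<.003)&(np.hypot(P[...,0]-.6,P[...,1]-.038)<.02)
v,u=np.nonzero(k);w=ray(a,np.c_[u,v],.056)[:,:2];print('stud',len(w),w.mean(0),w.min(0),w.max(0))
cv2.imwrite("pics/w1c.png",cv2.resize(p[190:350,270:410],None,fx=3.5,fy=3.5,interpolation=cv2.INTER_CUBIC))
```

```text
((0.5242871642112732, -0.3046721816062927), 0.019986186176538467) [ 0.52409503 -0.30427723  0.01929442]
z spread [-0.0003284   0.22702513  0.23652059]
mark (np.float64(295.82), np.float64(82.76)) 431 ((295.86004638671875, 82.82798767089844), (27.628591537475586, 29.846332550048828), 163.06072998046875) [[0.5551906  0.21552053 0.081     ]]
lug rect ((0.5552675127983093, 0.22070033848285675), (0.05624734237790108, 0.050023823976516724), 87.84490203857422) [0.55581979 0.22468391 0.08060838]
blue top ((0.6057833433151245, -0.02109534479677677), (0.021850351244211197, 0.028454769402742386), 0.9780893325805664) [ 0.60496112 -0.01384488  0.08436797] 167
base 4090 (np.int32(312), np.int32(203), np.int32(58), np.int32(147)) ((0.6061039566993713, -0.03848348557949066), (0.07416859269142151, 0.23144128918647766), 1.7307772636413574)
-0.08 0.5714 0.6435
-0.06 0.57 0.6439
-0.04 0.57 0.643
-0.02 0.5687 0.642
0.0 0.5688 0.641
0.02 0.5676 0.6413
0.04 0.5677 0.6403
0.06 0.5665 0.6393
ram 562 ((0.6035903096199036, 0.0420721173286438), 0.018312962725758553) [0.60367787 0.04274866]
stud 38 [0.60397249 0.04266718] [0.60076203 0.03898508] [0.60789693 0.04800134]
```

View pics/w1c.png

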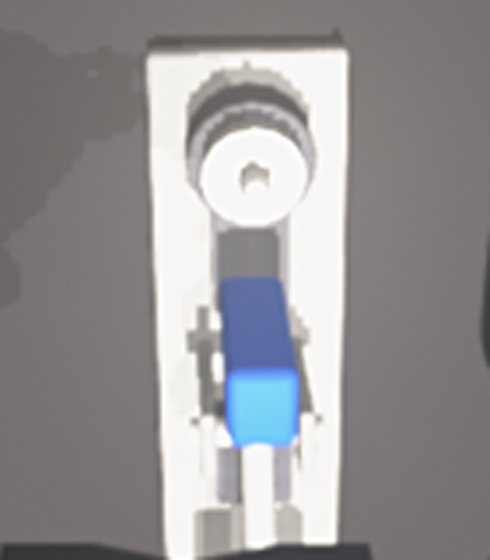

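Run:
```python
from h import *
from cell import calibration,env,kin,camera
def st(l): s=env.get_state();print(l,round(s['time'],2),s['tcp_pos'].round(4),s['opening'].__round__(4),np.round(s['force'],2))
env.movel([.5243,-.3047,.10],velocity=.15)
env.movel([.5243,-.3047,.076],velocity=.08,stop_force=8); st('down')
env.grip(.030,f_grip=30); st('grip')
env.movel([.5243,-.3047,.16],velocity=.15); st('up')
p,d=camera("wrist");cv2.imwrite("pics/w3.png",p);p,d=camera("side");cv2.imwrite("pics/s3.png",p[130:400,150:500])
```

```text
down 6.03 [ 0.524  -0.3046  0.0754] 0.0624 [-0.38 -0.97  0.12]
grip 6.37 [ 0.5246 -0.305   0.0765] 0.0381 [-0.41 -0.33  2.08]
up 7.08 [ 0.524  -0.3041  0.1594] 0.0379 [-0.55  0.   -0.61]
```

View pics/w3.png

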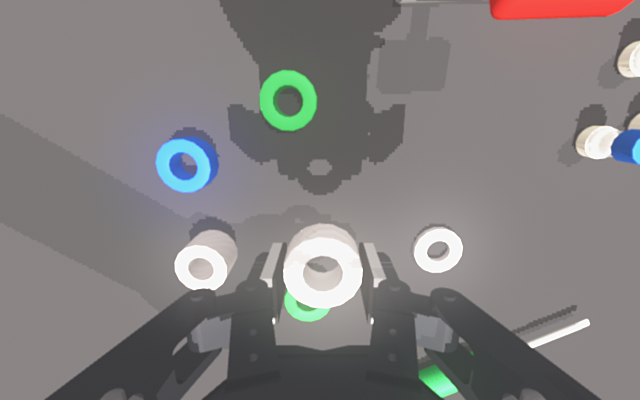

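View pics/s3.png

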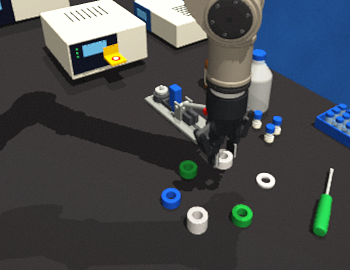

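Run:
```python
from h import *
from cell import calibration,env,kin,camera
def st(l): s=env.get_state();print(l,round(s['time'],2),s['tcp_pos'].round(4),s['opening'].__round__(4),np.round(s['force'],2))
env.movel([.524,-.25,.23],velocity=.2)
env.movel([.6036,.0422,.20],velocity=.25); st('above')
env.movel([.6036,.0422,.145],velocity=.12);env.dwell(.15); st('pre')
p,d=camera("wrist");cv2.imwrite("pics/w4.png",p);p,d=camera("side");cv2.imwrite("pics/s4.png",cv2.resize(p[150:290,230:430],None,fx=3.5,fy=3.5))
```

```text
above 9.13 [0.6033 0.04   0.2002] 0.0385 [ 0.5  -0.75 -0.16]
pre 9.89 [0.6042 0.0421 0.1459] 0.0381 [-1.07  0.43 -0.79]
```

View pics/w4.png

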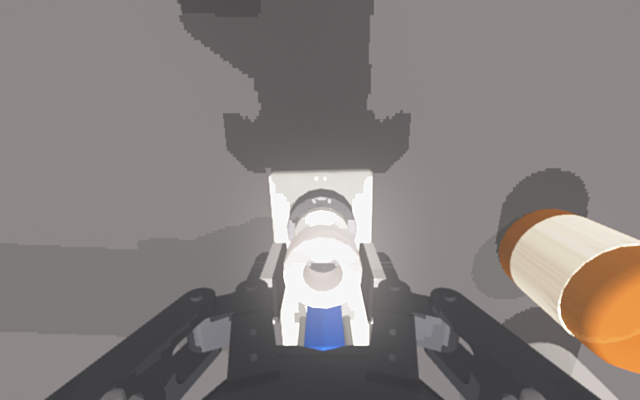

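View pics/s4.png

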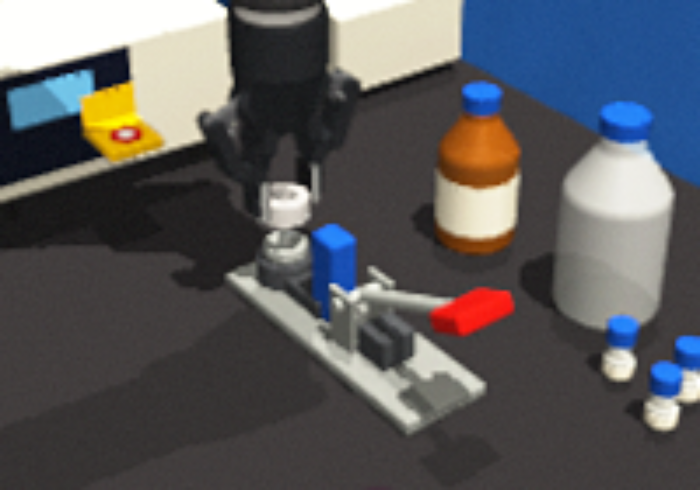

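Run:
```python
from h import *
from cell import calibration,env,kin,camera
def st(l): s=env.get_state();print(l,round(s['time'],2),s['tcp_pos'].round(4),s['opening'].__round__(4),np.round(s['force'],2))
print(env.movel([.6036,.0422,.1185],velocity=.03,stop_force=4)); st('down')
env.grip(.062); st('open')
env.movel([.6036,.0422,.20],velocity=.2); env.movel([.60,.02,.26],velocity=.2);st('up')
c=calibration("wrist");p,d=camera("wrist");np.savez("w5.npz",p=p,d=d,**c);cv2.imwrite("pics/w5.png",p);p,d=camera("side");cv2.imwrite("pics/s5.png",cv2.resize(p[150:290,230:430],None,fx=3.5,fy=3.5))
```

```text
True
down 10.73 [0.6034 0.0422 0.1213] 0.0383 [-0.28  0.65  5.76]
open 11.09 [0.6027 0.0423 0.1205] 0.0616 [-0.44 -0.36 -0.98]
up 12.11 [0.5996 0.02   0.2593] 0.0621 [-0.23  0.19 -0.24]
```

View pics/w5.png

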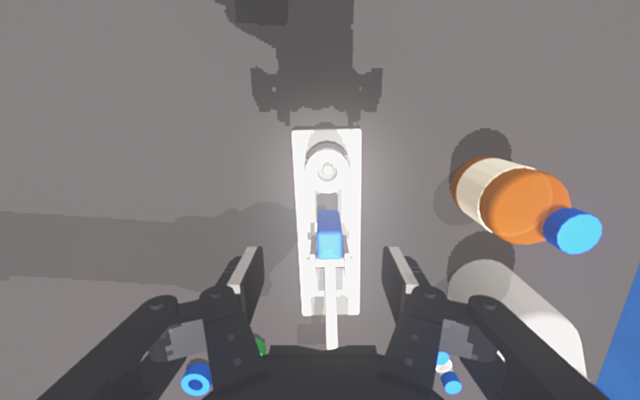

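View pics/s5.png

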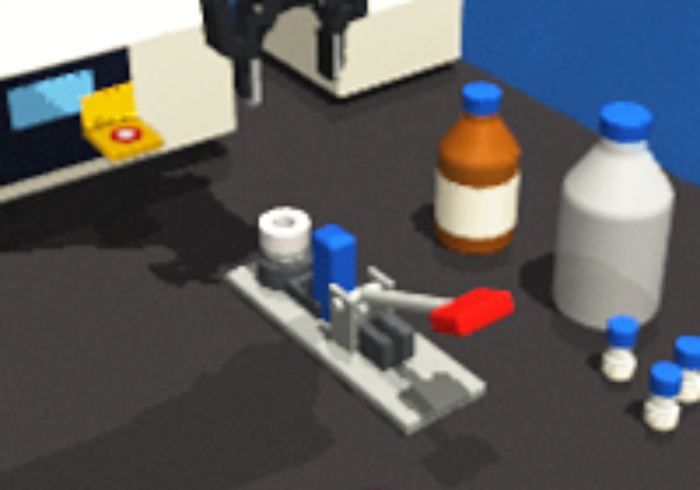

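Run:
```python
from h import *
a=np.load("w5.npz")
h=cv2.cvtColor(a['p'],cv2.COLOR_BGR2HSV);H,S,V=[h[...,i].astype(int) for i in range(3)]
P=pts(a,a['d'])
k=(np.abs(P[...,2]-.065)<.004)&(np.hypot(P[...,0]-.604,P[...,1]-.042)<.03)
v,u=np.nonzero(k);w=ray(a,np.c_[u,v],.065)[:,:2].astype(np.float32);print('spacer',len(w),cv2.minEnclosingCircle(w),np.median(P[k][:,2]),np.polyfit(P[k][:,0],P[k][:,2],1)[0],np.polyfit(P[k][:,1],P[k][:,2],1)[0])
blu=(H>100)&(H<125)&(S>130)
k=blu&(np.abs(P[...,2]-.086)<.005)&(np.hypot(P[...,0]-.605,P[...,1]+.02)<.04)
v,u=np.nonzero(k);w=ray(a,np.c_[u,v],.086)[:,:2].astype(np.float32);print('blue',cv2.minAreaRect(w))
k=(np.abs(P[...,2]-.012)<.004)&(V>150)&(S<60)&(np.abs(P[...,0]-.6)<.06)
for ce,A,bb,mm in blobs(k,300):
    v,u=np.nonzero(mm);w=ray(a,np.c_[u,v],.012)[:,:2].astype(np.float32);print(cv2.minAreaRect(w))
    r=[(y0,z[:,0].min(),z[:,0].max()) for y0 in np.arange(-.11,.07,.01) for z in [w[np.abs(w[:,1]-y0)<.003]] if len(z)>10]
    r=np.array(r);print(np.degrees(np.arctan(np.polyfit(r[:,0],r[:,1],1)[0])),np.degrees(np.arctan(np.polyfit(r[:,0],r[:,2],1)[0])),w[:,1].max())
k=(np.abs(P[...,2]-.045)<.003)
```

```text
spacer 1080 ((0.6033315658569336, 0.04177681729197502), 0.01987258531153202) 0.0642790041066047 -0.0004697830771840294 -0.0037225861983225003
blue ((0.0, 0.0), (0.0, 0.0), 0.0)
((0.6061931848526001, -0.04033348709344864), (0.07416494190692902, 0.23324114084243774), 1.7110464572906494)
-1.7177785239272316 -1.6007848118652264 0.07714778
```

Run:
```python
from h import *
from cell import calibration
z=np.load("a_top.npz");p=z['p'];c=calibration("top")
h=cv2.cvtColor(p,cv2.COLOR_BGR2HSV);S,V=h[...,1].astype(int),h[...,2].astype(int)
P=pts(c,z['d']);m=(S<50)&(V>130)&(np.abs(P[...,2]-.152)<.008)&(np.hypot(P[...,0]-.56,P[...,1]-.38)<.25)
v,u=np.nonzero(m);w=ray(c,np.c_[u,v],.152)[:,:2].astype(np.float32);print(cv2.minAreaRect(w))
a=np.load("w1.npz");h=cv2.cvtColor(a['p'],cv2.COLOR_BGR2HSV);H,S=h[...,0].astype(int),h[...,1].astype(int)
P=pts(a,a['d'])
m=(((H>18)&(H<36))|(H<6)|(H>174))&(S>100)&(np.abs(P[...,2]-.081)<.006)&(np.hypot(P[...,0]-.555,P[...,1]-.22)<.06)
v,u=np.nonzero(m);w=ray(a,np.c_[u,v],.081)[:,:2]
r=np.array([(y,q[:,0].min(),q[:,0].max()) for y in np.arange(.196,.236,.004) for q in [w[np.abs(w[:,1]-y)<.0015]]])
print(np.degrees(np.arctan(np.polyfit(r[:,0],r[:,1],1)[0])),np.degrees(np.arctan(np.polyfit(r[:,0],r[:,2],1)[0])),r[:,1:].mean(),w[:,1].min())
```

```text
((0.5621296167373657, 0.3921384811401367), (0.28096646070480347, 0.25843337178230286), 87.56925964355469)
1.5934044726528582 1.7420317990129595 0.5553991923193382 0.1918432728151708
```

Run:
```python
from h import *
from cell import calibration,env,kin,camera
def st(l): s=env.get_state();print(l,round(s['time'],2),s['tcp_pos'].round(4),s['opening'].__round__(4),np.round(s['force'],2))
env.movel([.6056,-.0229,.17],velocity=.2,rot=Q(-88.3))
env.movel([.6056,-.0229,.123],velocity=.1,stop_force=8);st('down')
env.grip(.015,f_grip=60);st('grip')
print(env.movel([.5502,.0703,.123],velocity=.07,rot=Q(-92),stop_force=20));st('slid')
c=calibration("wrist");p,d=camera("wrist");np.savez("w6.npz",p=p,d=d,**c);cv2.imwrite("pics/w6.png",p);p,d=camera("side");cv2.imwrite("pics/s6.png",cv2.resize(p[150:290,200:400],None,fx=3.5,fy=3.5))
```

```text
down 13.47 [ 0.6058 -0.023   0.1231] 0.0619 [0.25 0.48 0.6 ]
grip 13.9 [ 0.6057 -0.0229  0.1236] 0.0234 [-2.83  0.38  6.02]
False
slid 15.6 [0.5513 0.0693 0.1236] 0.0236 [ 2.92 -3.93  3.04]
```

View pics/w6.png

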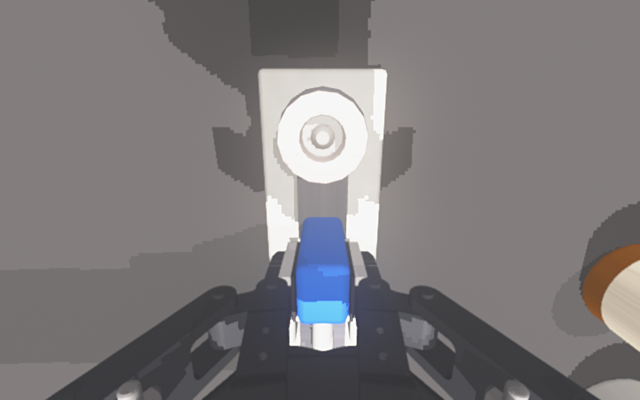

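View pics/s6.png

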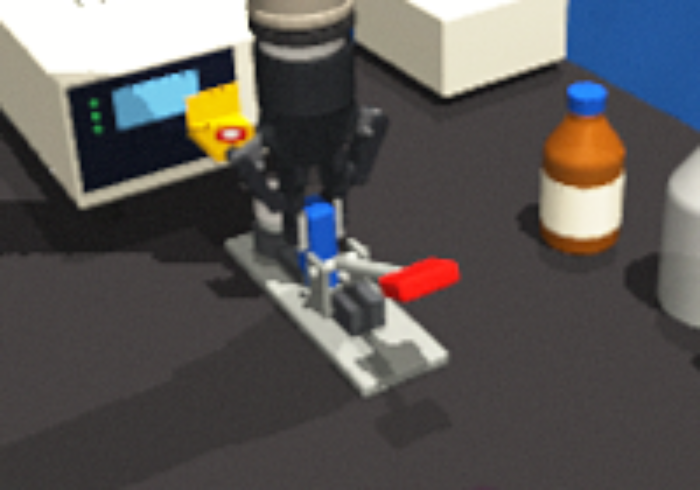

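```bash
cat >> h.py <<'E'
def meas(f,x0,y0,zt=.065):
    a=np.load(f);h=cv2.cvtColor(a['p'],cv2.COLOR_BGR2HSV);S,V=h[...,1].astype(int),h[...,2].astype(int)
    P=pts(a,a['d'])
    k=(np.abs(P[...,2]-zt)<.004)&(np.hypot(P[...,0]-x0,P[...,1]-y0)<.028)
    v,u=np.nonzero(k);w=ray(a,np.c_[u,v],zt)[:,:2].astype(np.float32);print('spacer',len(w),cv2.minEnclosingCircle(w),np.median(P[k][:,2]))
    k=(np.abs(P[...,2]-.012)<.004)&(S<60)&(V>120)&(np.abs(P[...,0]-x0)<.06)
    for ce,A,bb,mm in blobs(k,300):
        v,u=np.nonzero(mm);w=ray(a,np.c_[u,v],.012)[:,:2].astype(np.float32)
        r=[(y,z[:,0].min(),z[:,0].max()) for y in np.arange(y0-.08,y0+.03,.006) for z in [w[np.abs(w[:,1]-y)<.002]] if len(z)>5]
        r=np.array([q for q in r if .07<q[2]-q[1]<.08])
        if len(r)<3: continue
        f1=np.polyfit(r[:,0],r[:,1],1);f2=np.polyfit(r[:,0],r[:,2],1)
        print('base yaw',90-np.degrees(np.arctan(f1[0])),90-np.degrees(np.arctan(f2[0])),'cx at ram',(np.polyval(f1,y0)+np.polyval(f2,y0))/2,'ymax-35',w[:,1].max()-.035,len(r))
E
python3 - <<'E'
from h import *
meas("w6.npz",.5525,.135)
E
```

```text
spacer 4922 ((0.5539730191230774, 0.13354399800300598), 0.019657647237181664) 0.06431724829348079
base yaw 88.15774125174113 87.9928686442946 cx at ram 0.5539962419989513 ymax-35 0.13326694 19
```

Run:
```python
from h import *
from cell import calibration,env,kin,camera
def st(l): s=env.get_state();print(l,round(s['time'],2),s['tcp_pos'].round(4),s['opening'].__round__(4),np.round(s['force'],2));return s['tcp_pos']
print(env.movel([.5521,.1520,.123],velocity=.06,stop_force=20));env.dwell(.2);t=st('slid')
c=calibration("wrist");p,d=camera("wrist");np.savez("w7.npz",p=p,d=d,**c);cv2.imwrite("pics/w7.png",p);p,d=camera("side");cv2.imwrite("pics/s7.png",cv2.resize(p[150:290,200:400],None,fx=3.5,fy=3.5))
meas("w7.npz",.555,.215)
```

```text
False
slid 17.41 [0.5527 0.1498 0.1236] 0.0236 [ 0.41 -7.03  7.22]
spacer 0 ((0.0, 0.0), 0.0) nan
  return _methods._mean(a, axis=axis, dtype=dtype,
  ret = ret.dtype.type(ret / rcount)
```

View pics/w7.png

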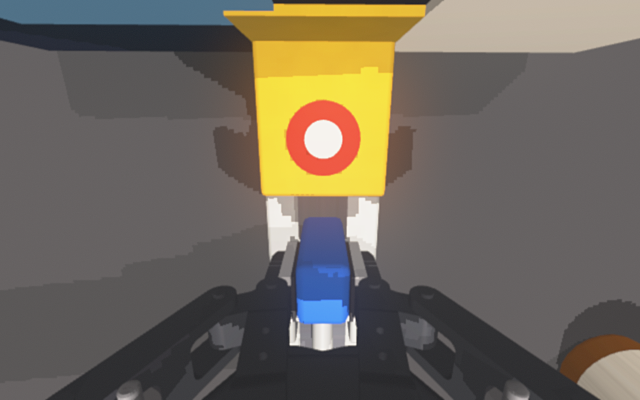

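View pics/s7.png

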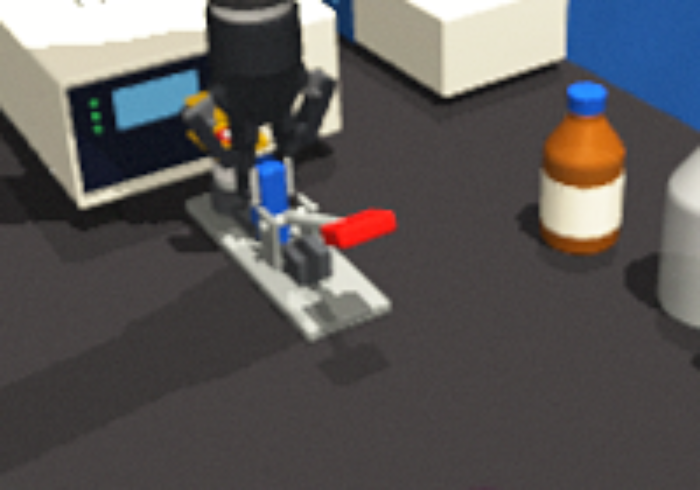

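```bash
cat >> h.py <<'E'
def mark(f):
    a=np.load(f);h=cv2.cvtColor(a['p'],cv2.COLOR_BGR2HSV);H,S,V=[h[...,i].astype(int) for i in range(3)]
    red=((H<9)|(H>172))&(S>150)&(V>100)
    for ce,A,bb,mm in blobs(red,100):
        cn=max(cv2.findContours(mm.astype(np.uint8),cv2.RETR_EXTERNAL,cv2.CHAIN_APPROX_NONE)[0],key=cv2.contourArea)
        e=cv2.fitEllipse(cn);print('mark',e,ray(a,[e[0]],.081))
E
python3 - <<'E'
from h import *
mark("w7.npz")
E
```

```text
mark ((322.78814697265625, 137.65794372558594), (72.56864929199219, 73.60997772216797), 6.213064670562744) [[0.55565738 0.21580567 0.081     ]]
```

Run:
```python
from h import *
from cell import calibration,env,kin,camera
def st(l): s=env.get_state();print(l,round(s['time'],2),s['tcp_pos'].round(4),s['opening'].__round__(4),np.round(s['force'],2));return s['tcp_pos']
env.movel([.5523,.1538,.123],velocity=.03,stop_force=20);env.dwell(.2);t=st('slid')
```

```text
slid 17.96 [0.5528 0.1514 0.1236] 0.0236 [-0.55 -7.59  7.28]
```

Run:
```python
from h import *
from cell import calibration,env,kin,camera
def st(l): s=env.get_state();print(l,round(s['time'],2),s['tcp_pos'].round(4),s['opening'].__round__(4),np.round(s['force'],2));return s['tcp_pos']
env.grip(.062);st('open')
env.movel([.5525,.1514,.20],velocity=.2)
env.movel([.5479,.02,.27],velocity=.25);env.dwell(.1);st('back')
c=calibration("wrist");p,d=camera("wrist");np.savez("w8.npz",p=p,d=d,**c);cv2.imwrite("pics/w8.png",p);p,d=camera("side");cv2.imwrite("pics/s8.png",cv2.resize(p[150:290,200:400],None,fx=3.5,fy=3.5))
mark("w8.npz")
```

```text
open 18.42 [0.5521 0.1543 0.1228] 0.0621 [0.15 0.18 0.26]
back 19.79 [0.5475 0.0223 0.2688] 0.062 [-0.05 -0.56  0.65]
mark ((322.69708251953125, 232.2292022705078), (43.05021286010742, 64.6799087524414), 90.16016387939453) [[ 0.54650686 -0.01333876  0.081     ]]
```

View pics/w8.png

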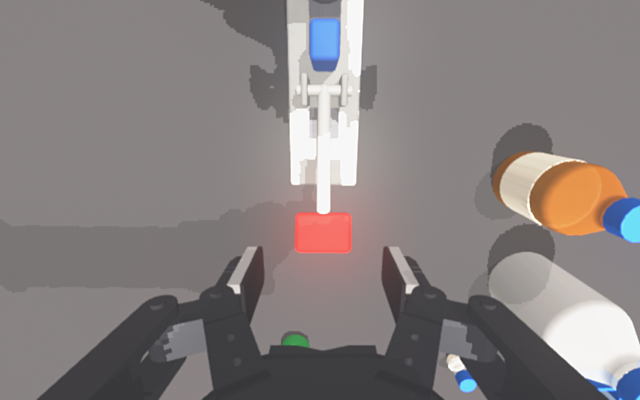

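View pics/s8.png

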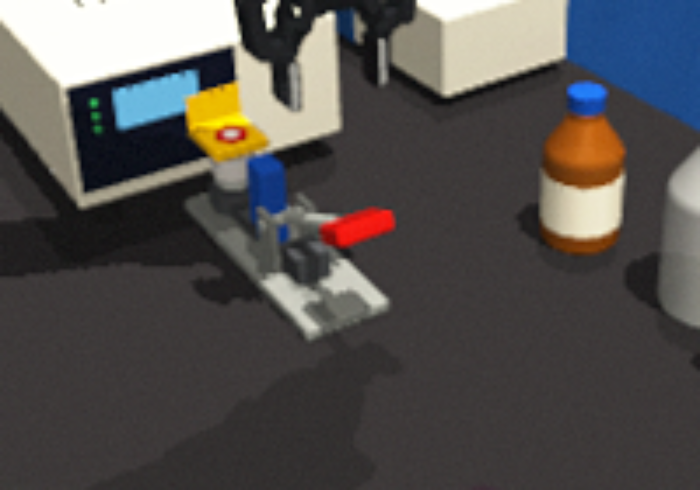

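```bash
cat >> h.py <<'E'
def rear(f):
    a=np.load(f);h=cv2.cvtColor(a['p'],cv2.COLOR_BGR2HSV);H,S,V=[h[...,i].astype(int) for i in range(3)]
    P=pts(a,a['d'])
    k=(np.abs(P[...,2]-.012)<.004)&(S<60)&(V>120)&(np.abs(P[...,0]-.55)<.05)&(P[...,1]>-.05)
    v,u=np.nonzero(k);w=ray(a,np.c_[u,v],.012)[:,:2]
    ym=np.percentile([w[np.abs(w[:,0]-x)<.001][:,1].min() for x in (.525,.53,.565,.57)],50)
    r=np.array([(y,z[:,0].min(),z[:,0].max()) for y in np.arange(ym+.01,ym+.12,.005) for z in [w[np.abs(w[:,1]-y)<.002]] if len(z)>5])
    r=r[np.abs(r[:,2]-r[:,1]-.075)<.004]
    f1=np.polyfit(r[:,0],r[:,1],1);f2=np.polyfit(r[:,0],r[:,2],1);s=(f1[0]+f2[0])/2
    cx=(np.polyval(f1,ym)+np.polyval(f2,ym))/2
    print('rear',cx,ym,'slopes deg',np.degrees([f1[0],f2[0]]),len(r),'-> ram',cx+.2*s,ym+.2)
    k=(H>100)&(H<125)&(S>130)&(np.abs(P[...,2]-.086)<.006)&(np.hypot(P[...,0]-.555,P[...,1]-.15)<.04)
    v,u=np.nonzero(k)
    if len(u)>20: w=ray(a,np.c_[u,v],.086)[:,:2];b=cv2.minAreaRect(w.astype(np.float32));print('blue',b)
    k=((H<9)|(H>172))&(S>150)&(V>100)&(P[...,1]<.1);print('red grip',P[k].mean(0),P[k].min(0),P[k].max(0))
E
python3 - <<'E'
from h import *
rear("w8.npz")
E
```

```text
rear 0.5476132553546035 0.01643560750549354 slopes deg [2.01194713 2.1482515 ] 23 -> ram 0.5548741717089847 0.21643560750549357
blue ((0.552634596824646, 0.1491871476173401), (0.028376594185829163, 0.022159570828080177), 87.56678009033203)
red grip [ 0.54233937 -0.00379737  0.11106603] [ 0.52297303 -0.01693989  0.10033317] [0.5706235  0.09886213 0.33826991]
```

Run:
```python
from h import *
from cell import calibration,env,kin,camera
def st(l): s=env.get_state();print(l,round(s['time'],2),s['tcp_pos'].round(4),s['opening'].__round__(4),np.round(s['force'],2));return s['tcp_pos']
env.grip(0.0)
env.movel([.5477,.001,.195],velocity=.2);st('above')
print(env.movel([.5476,-.007,.155],velocity=.05,stop_force=20));st('mid')
print(env.movel([.5475,-.0135,.1235],velocity=.04,stop_force=16));env.dwell(.3);st('down')
for n in ("side","wrist"):
    c=calibration(n);p,d=camera(n);np.savez(f"x9{n}.npz",p=p,d=d,**c)
    cv2.imwrite(f"pics/x9{n}.png",p if n=="wrist" else cv2.resize(p[150:290,200:400],None,fx=3.5,fy=3.5))
```

```text
above 21.03 [0.5481 0.0008 0.1954] 0.0001 [ 0.28 -0.14  0.1 ]
False
mid 22.0 [ 0.5481 -0.0083  0.1553] -0.0 [-1.89 -2.01 11.45]
True
down 22.96 [ 0.5481 -0.0125  0.1301] -0.0002 [-5.57  0.56 19.73]
```

View pics/x9side.png

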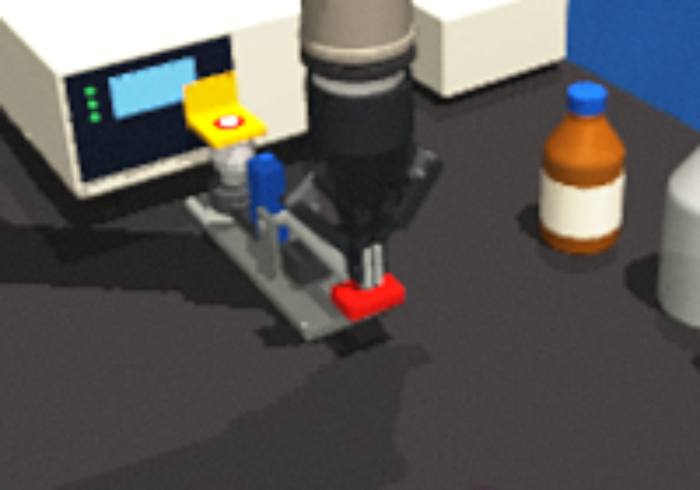

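View pics/x9wrist.png

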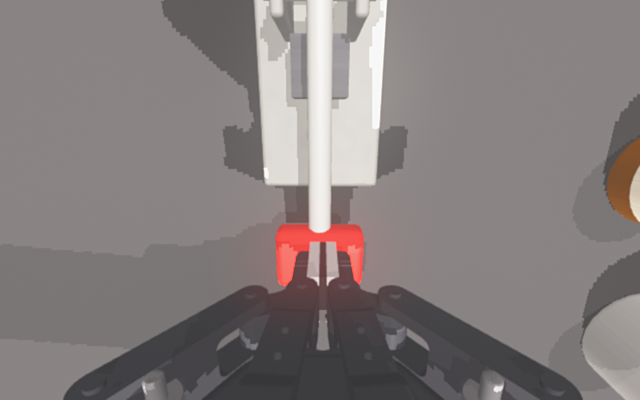

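```bash
cat >> h.py <<'E'
def lug(f):
    a=np.load(f);h=cv2.cvtColor(a['p'],cv2.COLOR_BGR2HSV);H,S,V=[h[...,i].astype(int) for i in range(3)]
    P=pts(a,a['d']);q=P[(H>18)&(H<36)&(S>120)&(V>100)&(np.abs(P[...,0]-.555)<.03)&(P[...,1]<.235)&(P[...,1]>.18)]
    print('lug z',np.percentile(q[:,2],[25,50,75]).round(4))
    k=((H<9)|(H>172))&(S>150)&(V>100)&(P[...,1]<.06)&(P[...,1]>-.06)&(P[...,2]<.15);q=P[k];print('grip z',np.percentile(q[:,2],[50,90]).round(4))
E
python3 - <<'E'
from h import *
from cell import calibration
z=np.load("a_side.npz");np.savez("x0side.npz",p=z['p'],d=z['d'],**calibration("side"))
lug("x0side.npz");lug("x9side.npz")
a=np.load("x9wrist.npz");P=pts(a,a['d'])
for uv in ((270,170),(370,170),(265,100),(375,100),(350,170)): print(uv,P[uv[1],uv[0]].round(4))
rear("x9wrist.npz")
E
```

```text
lug z [0.0782 0.0803 0.0811]
grip z [0.0592 0.1075]
lug z [0.0881 0.0908 0.0922]
grip z [0.0549 0.0582]
(270, 170) [0.5156 0.0273 0.0112]
(370, 170) [0.5808 0.025  0.0108]
(265, 100) [0.5164 0.0705 0.012 ]
(375, 100) [0.5831 0.0682 0.012 ]
(350, 170) [0.5677 0.0257 0.012 ]
rear 0.5476981377508573 0.016287198346756106 slopes deg [2.11360257 2.1665499 ] 20 -> ram 0.5551684130639374 0.2162871983467561
red grip [ 0.54627646 -0.00466475  0.05669295] [ 0.51115111 -0.06667272 -0.00205755] [0.57052614 0.0638228  0.19988028]
```

Run:
```python
from h import *
from cell import calibration,env,kin,camera
def st(l): s=env.get_state();print(l,round(s['time'],2),s['tcp_pos'].round(4),np.round(s['force'],2));return s['tcp_pos']
env.movel([.5476,-.007,.157],velocity=.05);st('half')
env.movel([.5477,.001,.20],velocity=.06);env.movel([.5477,.02,.25],velocity=.15);env.dwell(.5);st('up')
for n in ("side","wrist"):
    c=calibration(n);p,d=camera(n);np.savez(f"y{n}.npz",p=p,d=d,**c)
    cv2.imwrite(f"pics/y{n}.png",p if n=="wrist" else cv2.resize(p[150:290,200:400],None,fx=3.5,fy=3.5))
lug("yside.npz");rear("ywrist.npz")
```

```text
half 23.77 [ 0.548  -0.0079  0.1574] [-1.61 -1.96  9.93]
up 25.65 [0.5476 0.0198 0.2498] [ 0.15 -0.36  1.35]
lug z [0.0771 0.08   0.0812]
grip z [0.1097 0.1149]
rear 0.5475687191363414 0.01680166331010015 slopes deg [2.12885557 2.14910656] 22 -> ram 0.5550351715818166 0.21680166331010015
blue ((0.5524879693984985, 0.1494700163602829), (0.028132829815149307, 0.022212665528059006), 88.07466125488281)
red grip [0.54244828 0.00296601 0.11131032] [ 0.52302091 -0.01584634  0.10080176] [0.57128587 0.09637701 0.31948857]
```

View pics/yside.png

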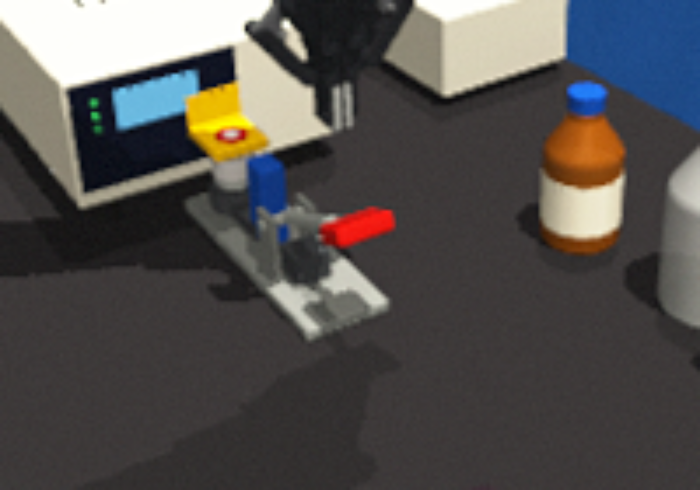

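Run:
```python
from h import *
from cell import calibration,env,kin,camera
def st(l): s=env.get_state();print(l,round(s['time'],2),s['tcp_pos'].round(4),np.round(s['force'],2));return s['tcp_pos']
env.movel([.5477,.001,.195],velocity=.15)
print(env.movel([.5476,-.007,.155],velocity=.05,stop_force=20));st('mid')
print(env.movel([.5475,-.0135,.1235],velocity=.04,stop_force=17));env.dwell(.6);st('down')
for n in ("side","wrist"):
    c=calibration(n);p,d=camera(n);np.savez(f"z{n}.npz",p=p,d=d,**c)
    cv2.imwrite(f"pics/z{n}.png",p if n=="wrist" else cv2.resize(p[150:290,200:400],None,fx=3.5,fy=3.5))
lug("zside.npz");rear("zwrist.npz")
```

```text
False
mid 27.26 [ 0.548  -0.0083  0.1553] [-2.17 -1.14 11.74]
True
down 28.52 [ 0.548  -0.0126  0.13  ] [-6.72  1.43 21.59]
lug z [0.0879 0.0914 0.0921]
grip z [0.0547 0.0578]
rear 0.5476294861297387 0.016433453871042586 slopes deg [2.13375137 2.29147581] 20 -> ram 0.5553529645783207 0.2164334538710426
red grip [ 0.54634034 -0.00458349  0.05655903] [ 0.51221025 -0.066654   -0.00073796] [0.57060016 0.06365215 0.19986281]
```

View pics/zside.png

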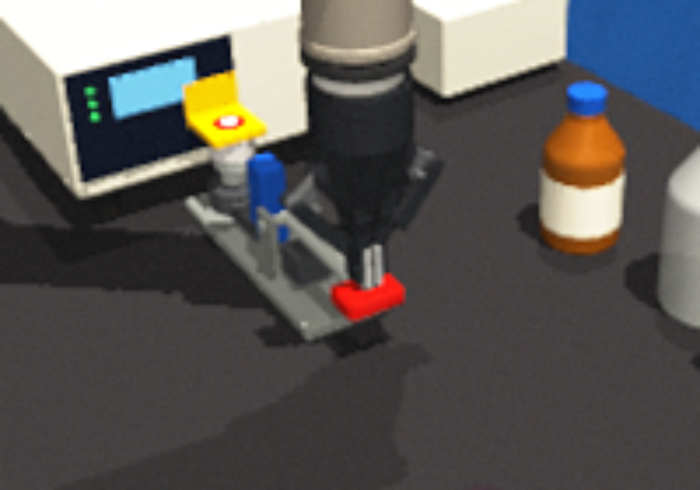

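The handle is level, the lug is raised about 11 mm, and the jack has not moved. I am handing the job in.

```bash
python3 -c "
from cell import job,env
job.job_done();print(env.get_state()['time'])"
```

```text
the job is handed in; nothing more can be done
the job is handed in; nothing more can be done
```

The job is done and handed in: the jack and the 20 mm spacer are holding the front of the module up, with the arm still pressing the handle fully down. The robot clock read about 28.6 s of the 62 s allowed.

**What I did:** I put the 20 mm white ring flat over the ram's stud. I then slid the jack along the bench by its blue grip until the ram was under the target mark. I pumped the handle fully down once, let it come all the way up, then pressed it down again and held it with about 21.6 N.

**Last checks:**
- **Handle:** the fingertips were at about 57 mm on both presses, against a nominal 58 mm when fully down. Between presses the grip came back to about 110–115 mm.
- **Lift:** the lug rose about 10.5–11 mm on both presses. It was back at its starting height between them.
- **Centring:** estimates of the ram's position, from the wrist pose, the base's rear edge and the blue grip, fell within about 1.5 mm of the mark. They differed from each other by up to 2.6 mm along the jack. The lug hides the ram, so I could not check it directly after placing.
- **Jack position:** it did not move measurably between the presses.
- **Other objects:** I never touched the other spacers, bottles, vials or screwdriver, though I did not measure their positions again at the end.

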